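# Check the jars in at the kitchen label reader

## Robot

A 6-joint arm with a two-finger parallel gripper is mounted at the origin on the work surface. World frame = base frame: x ahead of the robot, y to its left, z up, the work surface at z = 0. Lengths are in m, angles in rad, forces in N, time in s.
With the tool pointing down it reaches from about 0.3 to 0.875 m from the base axis. Payload 4.2 kg.
Tool frame: the origin (TCP) lies between the finger pads; the fingertips stand 17 mm ahead of it and the grasp point (between the pads) lies 2 mm behind it; z points along the fingers, y is the line along which they close (so a half turn about z gives the same grasp; the last joint's range is limited). The gripper opens to 85 mm and grips with 20 to 120 N. Pads are 22 mm wide; open, the fingers measure 114 mm over their backs; the gripper's body (76 mm by 85 mm) begins 54 mm behind the grasp point. The pads swing forward as they close: fully open they stand 13 mm farther back than shut.
Start: joints at [1.223, 0.32, 1.565, -0, 1.257, -0.02], TCP at [0.185, 0.544, 0.218] pointing down, gripper open.
Joint ranges: [-3.11, 3.11], [-0.84, 2.01], [0.21, 2.61], [-1.34, 4.49], [0.05, 2.63], [-2.56, 2.56]. Speed limits (rad/s): [2.57, 2.57, 3.14, 3.14, 3.14, 3.14].

## Interface

Orientations are given as a unit quaternion [w, x, y, z].
In Python, from bench import r gives the robot as it stands. Calls block until the motion is done:
- r.reach(position, orientation): joint-space move of the TCP to a pose.
- r.move_l(position, ori=None, speed=0.15, force_limit=None): straight line of the TCP; ori=None keeps the orientation; speed is the mean speed in m/s. With force_limit (N) it stops when the force on the tool has changed by that much, and returns True; else False.
- r.goto_joints(angles): joint-space move.
- r.open() and r.close_gripper(): open the fingers fully, or close them until they stop; the grip force is fixed at half the most.
- r.dwell(seconds).
- r.ik(position, orientation): joint angles nearest the present ones, or None.
- r.snapshot(name): name is "side" or "top" or "wrist"; returns the picture (420x560x3 uint8, red, green, blue); there is no depth.
- r.camera_model(name): a dict with "fx", "fy", "cx", "cy" (pixels), "R" (3x3) and "t" (3): a world point X has camera coordinates R X + t. Camera axes: x right, y down, z forward; pixel columns grow to the right and rows downward; lengths in m; the calibration is good to about 2 mm. The wrist camera is an equidistant fisheye: a pixel r from the principal point sees the ray r / f radians off the axis. A picture is of the moment at which its call begins: read the wrist's pose just before it. camera_model takes no time and is no camera call; for the wrist camera it gives the pose at the moment of the call.
A pose or a line that the arm cannot do raises r.IKError and nothing moves.
- r.job_done(): hands the job in; it is judged then, once.
Trained networks look in the newest picture that a camera, given by its name, has taken for a name from the list of things; names that differ only in an ending like _2 or _b are one class to them, and where a whole thing is asked for, a point or a joint stands for the part that bears it (a point fixed in the world has none). Each returns a list of dicts, best first, with "p" (0 to 1); they miss things now and then, are a little off and sometimes report something else, mostly with a low value. They report only what shows in the picture. A call takes as long as a camera call. They do not tell look-alikes from the thing itself.
- r.recognise(camera, query): "xy" ([column, row] in pixels, amid what is visible of it).
Readings, each from a call of its own:
- r.read_time(): time.
- r.read_qpos(): joint angles.
- r.read_joint_velocities(): joint speeds.
- r.read_effort(): joint torques, N m.
- r.read_eef_pos(): TCP position.
- r.read_ee_rot(): TCP orientation.
- r.read_force(): force on the tool from outside, world axes, zero at the start.
- r.read_ft_torque(): the same for the moment, N m.
- r.read_gripper_width(): finger opening in m.
- r.read_finger_force(): force on a finger pad.
Only numpy, scipy, OpenCV 4.12 (cv2) and the standard library are available. Lean on these libraries where they do the work, as an engineer would, in place of code of your own. Each camera call takes 0.05 s, during which the arm holds its last target. There are 200 camera calls.

## Task

The milk pot is standing in the label reader: first lift it out by its handle and stand it in the middle of the round cork trivet, keeping it upright throughout. Then stand every jar from the wooden tray upright on the reader's white platform, its paper strip squarely facing the long grey scanner bar, and only then push the reader's end gate fully shut onto its catch so that it reads them all together. Finally lift the jars out over the top and stand them back on the tray, gate still shut, leaving the sugar bowl, spoon and strainer where they are.

Things in the scene. Friction and masses are not known exactly. Their poses are not given: they have to be found in the camera images.
- bay: label reader, a fixed open-topped bay with a white platform (top 15 mm above the table). Origin at table level mid-row; +x to the grey scanner bar, y along the row, z up. Clear inside for x -52 to +52 mm, y -167 to +159 mm; three jars fit at x = 0, y = -95, 0, +95 mm. Clear acrylic front wall (-x) and end wall (+y), 6 mm thick, tops 60 mm above the table; gate at the -y end
- scan_window (a point): centre of the black window on the face of the grey scanner bar, at x +52, y -3 mm in the reader's frame, 42 mm above the table. The bar runs along the reader's y for 324 mm, its top 60 mm above the table
- gate_hinge (a point): point on the gate's vertical hinge axis, at mid height of the gate; at x = -55, y = -172 mm in the reader's frame (front corner of the open end)
- gate_edge (a point): middle of the gate's free vertical edge, 135 mm from the hinge axis, 55 mm above the table. The gate is a teak panel 10 mm thick, its mid-plane through the hinge axis, from 7 to 135 mm from that axis and 20 to 90 mm above the table
- gate (a joint): gate angle, rad: 0 fully shut (gate along the reader's +x from its hinge), growing as the free edge swings outward (to the reader's -y), up to 1.6. It stays where it is left. From about 0.2 rad a sprung ball catch resists, a few newtons at the free edge, until about 0.09 rad; past that it snaps shut, to under 0.02
- pot: empty steel milk pot, 80 mm in diameter (82 at the rim), 75 mm tall, 0.4 kg; origin at the centre of its underside, z up. A rigid arched handle stands over it along its own y: a level round grip 12 mm thick and 56 mm long, its centre line 125 mm above the origin, between two uprights at y = -36 and +36 mm
- trivet: round cork trivet fixed to the table, 124 mm in diameter, 8 mm thick; origin at the centre of its underside
- tray: flat rimless wooden tray fixed to the table, 150 mm along its x, 400 mm along its y, 6 mm thick; origin at the centre of its underside. The jars start on it, in a row along its y about 125 mm apart
- jar0: glass jar, a cylinder 60 mm in diameter and 85 mm tall (lid included, same diameter), about 0.25 kg, purple screw lid, heavy base; origin at the centre of its underside, z up its axis. A paper seal strip 18 mm wide runs down one side, the side of its own +x axis, and over the lid from that edge to the middle. Absent in some runs.
- jar1: glass jar, a cylinder 60 mm in diameter and 85 mm tall (lid included, same diameter), about 0.25 kg, purple screw lid, heavy base; origin at the centre of its underside, z up its axis. A paper seal strip 18 mm wide runs down one side, the side of its own +x axis, and over the lid from that edge to the middle. Absent in some runs.
- jar2: glass jar, a cylinder 60 mm in diameter and 85 mm tall (lid included, same diameter), about 0.25 kg, purple screw lid, heavy base; origin at the centre of its underside, z up its axis. A paper seal strip 18 mm wide runs down one side, the side of its own +x axis, and over the lid from that edge to the middle. Absent in some runs.
- sugar_bowl: white ceramic sugar bowl with lid, 96 mm wide, 94 mm tall, bystander; origin at the centre of its underside
- spoon: bamboo feeding spoon, 170 mm long, lying along its own x, bystander; origin under its middle
- strainer: steel tea strainer, bowl 82 mm wide and 27 mm tall with a flat handle to its own +x, 170 mm long in all, bystander; origin under the bowl's centre
Things that resemble listed ones, but are neither listed nor needed, are in the scene too. What is shaped like the pot but turquoise is not meant.

How it is judged:
By the outcome, as a careful person would: the job done as asked, in the order asked, and still so for the second after the job is handed in, with the robot touching nothing.
Of jar0, jar1, jar2 only 2 to 3 are there at a start; the rules pass over those that are not, and their reading is None.
At some moment in a run one of jar0, jar1, jar2 may be knocked a few centimetres aside while the robot is not near it.
It also fails if it takes over 210 s, if anything falls off the work surface, if the arm or the gripper's body presses on something with over 40 N, if the wrist force passes 120 N, or if a joint passes its speed limit or range.

## Working session

There is one attempt and no reset: what is moved stays moved. The work goes in short steps, each a Python script; the robot and the scene stay as the last script left them, time stands still between calls to the robot, and variables do not carry over. Pictures are saved under pics/ and viewed, at most 14 in all, crops included, and the job is handed in when it is done.

```bash
ls; mkdir -p pics; python3 - <<'E'
from bench import r
import cv2
for c in ("top","side"):
    im=r.snapshot(c); cv2.imwrite(f"pics/{c}0.png",im[:,:,::-1])
    m=r.camera_model(c); print(c,{k:(v.round(4).tolist() if hasattr(v,'round') and hasattr(v,'tolist') else v) for k,v in m.items()})
    for q in ("bay","gate_edge","gate_hinge","scan_window","pot","trivet","tray","jar0","sugar_bowl","spoon","strainer"):
        print(q,[(round(d["p"],2),[round(float(x)) for x in d["xy"]]) for d in r.recognise(c,q)][:5])
print(r.read_time(), r.read_ee_rot())
E
```

```text
pics
top {'fx': 397.95077810921316, 'fy': 397.95077810921316, 'cx': 280.0105041429207, 'cy': 207.14593725522957, 'R': [[-0.0259, -0.9997, 0.0025], [-0.9907, 0.0254, -0.1337], [0.1336, -0.0059, -0.991]], 't': [0.0843, 0.6075, 1.0197]}
bay [(0.96, [269, 189]), (0.36, [256, 194])]
gate_edge [(0.7, [354, 196])]
gate_hinge [(0.89, [269, 192])]
scan_window [(0.78, [272, 189])]
pot [(0.87, [275, 269]), (0.74, [381, 264]), (0.65, [257, 195]), (0.59, [246, 124])]
trivet [(0.78, [216, 283])]
tray [(0.68, [395, 270])]
jar0 [(0.82, [345, 271]), (0.66, [382, 264])]
sugar_bowl [(0.58, [440, 176]), (0.57, [274, 191])]
spoon [(0.86, [122, 227])]
strainer [(0.75, [163, 198])]
side {'fx': 512.4241494130443, 'fy': 512.4241494130443, 'cx': 291.17622403565673, 'cy': 207.18149566640096, 'R': [[-0.9974, -0.072, -0.0039], [-0.0499, 0.7282, -0.6836], [0.0521, -0.6816, -0.7298]], 't': [0.6393, 0.0262, 1.6095]}
bay [(0.71, [280, 240])]
gate_edge [(0.69, [294, 165])]
gate_hinge [(0.77, [278, 243])]
scan_window [(0.55, [279, 240])]
pot [(0.97, [353, 218]), (0.77, [289, 227]), (0.64, [219, 229]), (0.61, [281, 244]), (0.32, [279, 304])]
trivet [(0.63, [362, 269])]
tray [(0.79, [345, 168])]
jar0 [(0.95, [349, 156]), (0.85, [355, 176])]
sugar_bowl [(0.9, [284, 128])]
spoon [(0.92, [308, 351]), (0.5, [280, 245]), (0.18, [299, 169])]
strainer [(0.8, [281, 305])]
1.2 [7.72460160e-07 1.63159210e-01 9.86599752e-01 2.34785241e-05]
```

View pics/top0.png

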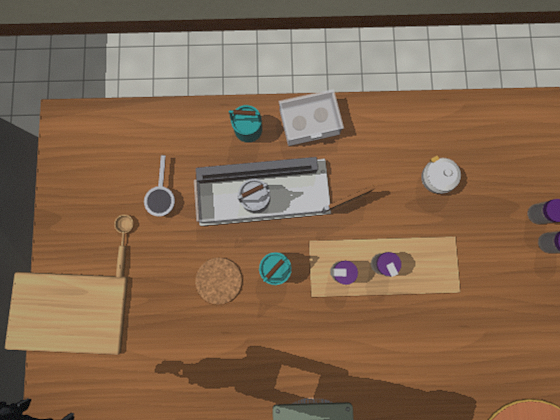

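View pics/side0.png

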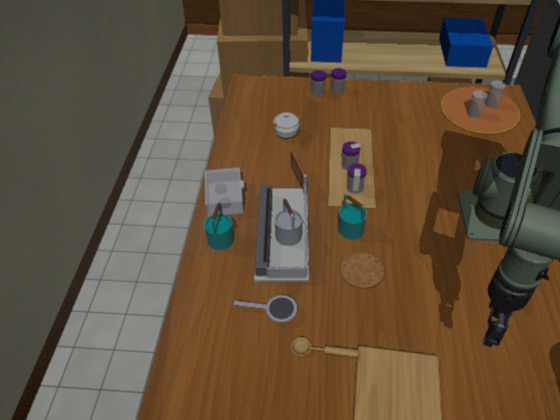

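The top picture shows the bay at (265,190) with the steel pot in it at (255,195), and the open gate reaching right to about (388,192). There are two jars on the tray, at (345,272) and (388,264), and the trivet is at (218,281). The turquoise look-alikes are at (275,268) and (246,122). The side picture agrees.

```bash
cat > h.py <<'E'
from bench import r
import numpy as np, cv2
from scipy.spatial.transform import Rotation as Ro
def px2w(m,uv,z,fish=False):
    x=(uv[0]-m["cx"])/m["fx"]; y=(uv[1]-m["cy"])/m["fy"]
    if fish:
        t=np.hypot(x,y); s=np.sin(t)/max(t,1e-9); d=np.array([x*s,y*s,np.cos(t)])
    else: d=np.array([x,y,1.])
    R=np.array(m["R"]); c=-R.T@np.array(m["t"]); d=R.T@d
    return c+d*(z-c[2])/d[2]
def w2px(m,X,fish=False):
    p=np.array(m["R"])@np.array(X)+np.array(m["t"])
    if fish:
        q=np.hypot(p[0],p[1]); t=np.arctan2(q,p[2]); a=p[:2]/max(q,1e-9)*t
    else: a=p[:2]/p[2]
    return np.array([m["cx"]+m["fx"]*a[0], m["cy"]+m["fy"]*a[1]])
def down(yaw):
    """tool z down, tool y (closing line) along world direction yaw"""
    c,s=np.cos(yaw),np.sin(yaw); y=np.array([c,s,0]); z=np.array([0,0,-1.])
    q=Ro.from_matrix(np.c_[np.cross(y,z),y,z]).as_quat(); return np.r_[q[3],q[:3]]
def hsv(im): return cv2.cvtColor(im,cv2.COLOR_RGB2HSV)
E
python3 - <<'E'
from h import *
im=cv2.imread("pics/top0.png"); m=r.camera_model("top")
def crop(x,y,w,h,f,n): cv2.imwrite(n,cv2.resize(im[y:y+h,x:x+w],None,fx=f,fy=f,interpolation=cv2.INTER_CUBIC))
crop(190,150,200,85,4,"pics/bay.png"); crop(300,230,100,70,8,"pics/jars.png")
h=cv2.cvtColor(im,cv2.COLOR_BGR2HSV)
pm=cv2.inRange(h,(125,80,40),(160,255,255)); n,l,s,c=cv2.connectedComponentsWithStats(pm)
for i in range(1,n):
    if s[i,4]>30: print("purple",s[i],c[i].round(1),px2w(m,c[i],.085).round(3))
print("trivet",px2w(m,(218,281),.008).round(3))
print("eef",r.read_eef_pos())
E
```

```text
purple [543 199  17  23 319] [552.2 210. ] [ 0.578 -0.626  0.085]
purple [554 232   6  18  76] [557.2 240.4] [ 0.501 -0.63   0.085]
purple [377 252  24  24 350] [387.7 262.2] [ 0.457 -0.197  0.085]
purple [335 261  23  23 327] [347.1 272. ] [ 0.436 -0.094  0.085]
trivet [0.418 0.24  0.008]
eef [0.18510725 0.54437461 0.21803967]
```

View pics/bay.png

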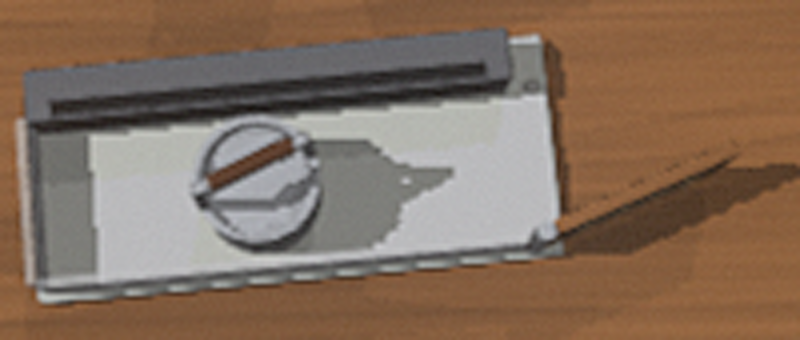

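View pics/jars.png

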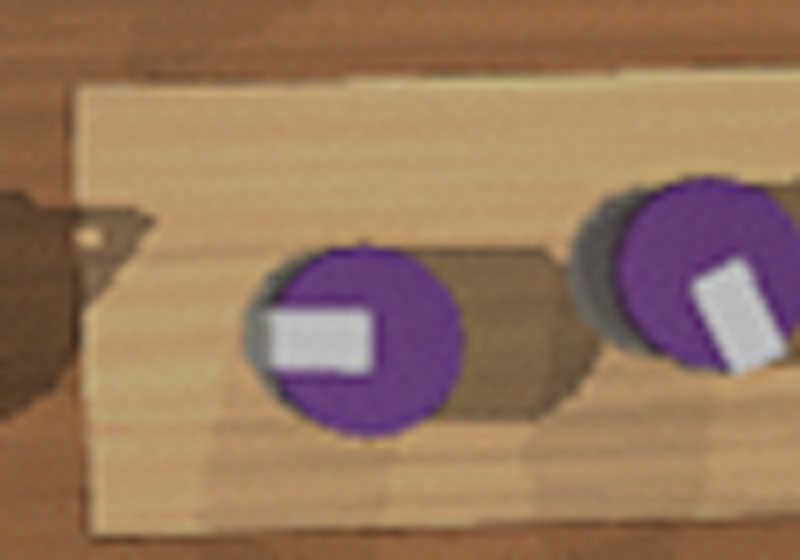

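The bay crop shows the window stripe running from (50,105) to (485,68), the pot's brown grip from (208,185) to (292,145), the gate hinge near (545,238) and the gate's free edge near (737,152). In the jar crop, the left jar's strip points left and the right jar's points down and slightly right.

```bash
python3 - <<'E'
from h import *
m=r.camera_model("top")
P=lambda x,y,z: px2w(m,(190+x/4,150+y/4),z)
a,b=P(50,105,.042),P(485,68,.042); print("win",a,b,np.linalg.norm(a-b)); d=a-b; yaw=np.arctan2(d[1],d[0])-np.pi/2; print("yaw",yaw)
f1,f2=P(38,290,.06),P(530,247,.06); d=f1-f2; print("front",f1,f2,np.arctan2(d[1],d[0])-np.pi/2)
print("hinge?",P(545,238,.055),"edge top",P(737,152,.09))
g1,g2=P(208,185,.146),P(292,145,.146); print("grip",g1,g2,(g1+g2)/2, np.linalg.norm(g1-g2))
# optimisation of bay pose
from scipy.optimize import least_squares
obs=[((.052,-.003,.042),((267.5)/4+190,86.5/4+150))]
B=lambda p,v: np.array([p[0]+np.cos(p[2])*v[0]-np.sin(p[2])*v[1],p[1]+np.sin(p[2])*v[0]+np.cos(p[2])*v[1],v[2]])
c=(a+b)/2; R=np.array([[np.cos(yaw),-np.sin(yaw)],[np.sin(yaw),np.cos(yaw)]])
p=np.r_[c[:2]-R@[.052,-.003],yaw]; print("bay",p)
im=cv2.imread("pics/top0.png"); S=4
o=cv2.resize(im[150:300,190:390],None,fx=S,fy=S,interpolation=cv2.INTER_CUBIC)
def poly(pts,col):
    q=[((w2px(m,B(p,v))-[190,150])*S).round().astype(int) for v in pts]; cv2.polylines(o,[np.array(q)],True,col,1)
poly([(.052,-.165,.06),(.052,.159,.06),(.052,.159,.015),(.052,-.165,.015)],(0,0,255))
poly([(-.058,-.167,.06),(-.058,.165,.06),(.052,.165,.06),(.052,.159,.06),(-.052,.159,.06),(-.052,-.167,.06)],(0,255,0))
poly([(-.052,-.167,.015),(.052,-.167,.015)],(255,0,0)); poly([(-.055,-.172,.02),(-.055,-.172,.09)],(0,255,255))
for X in [np.r_[0.418,.240,.008]]:
    t=np.linspace(0,2*np.pi,60); q=[((w2px(m,X+[.062*np.cos(k),.062*np.sin(k),0])-[190,150])*S).round().astype(int) for k in t]; cv2.polylines(o,[np.array(q)],True,(255,255,0),1)
cv2.imwrite("pics/ov.png",o)
E
```

```text
win [0.69835957 0.27474601 0.042     ] [ 0.71637398 -0.01849226  0.042     ] 0.29379108008941074
yaw 0.06135558247003914
front [0.57189571 0.27910204 0.06      ] [ 0.59184652 -0.04192104  0.06      ] 0.06206775321528224
hinge? [ 0.59814667 -0.0525775   0.055     ] edge top [ 0.64600418 -0.17334216  0.09      ]
grip [0.62400856 0.15997608 0.146     ] [0.64716896 0.10897765 0.146     ] [0.63558876 0.13447687 0.146     ] 0.05601110171477907
bay [0.65528067 0.12793274 0.06135558]
```

View pics/ov.png

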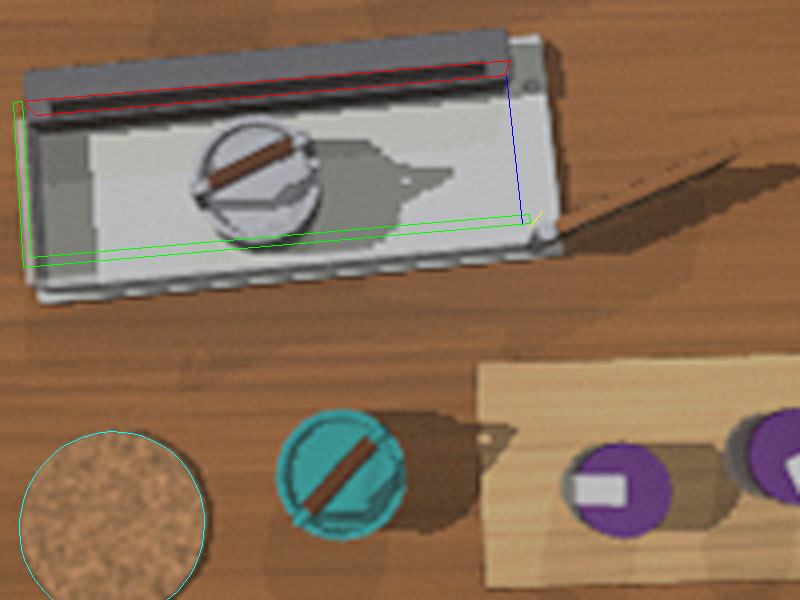

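The overlay fits the trivet, at (0.418, 0.240). The bay model is off by about 12–15 mm in −x, because that stripe is not the window face I assumed. I'll look from the wrist camera above the pot before going in.

```bash
python3 - <<'E'
from h import *
import json
q=down(np.radians(24.4))
r.reach([.60,.11,.36],q); m=r.camera_model("wrist"); im=r.snapshot("wrist")
json.dump({k:np.array(v).tolist() for k,v in m.items()},open("w1.json","w"))
cv2.imwrite("pics/w1.png",im[:,:,::-1]); cv2.imwrite("pics/w1b.png",cv2.resize(im[:,:,::-1],(800,600),interpolation=cv2.INTER_CUBIC))
print(m, r.read_time(), r.read_qpos())
E
```

```text
{'fx': 325.19226210127806, 'fy': 325.19226210127806, 'cx': 273.83559801353204, 'cy': 214.2704350394243, 'R': array([[ 0.91002596,  0.41454958, -0.001181  ],
       [ 0.39458365, -0.86531588,  0.3090828 ],
       [ 0.1271082 , -0.28173937, -0.9510344 ]]), 't': array([-0.59080498, -0.2231491 ,  0.46985498])} 3.4583 [ 1.63969686e-01  3.30891490e-01  1.20023203e+00  3.32808098e-04
  1.61098185e+00 -2.63317883e-01]
```

View pics/w1b.png

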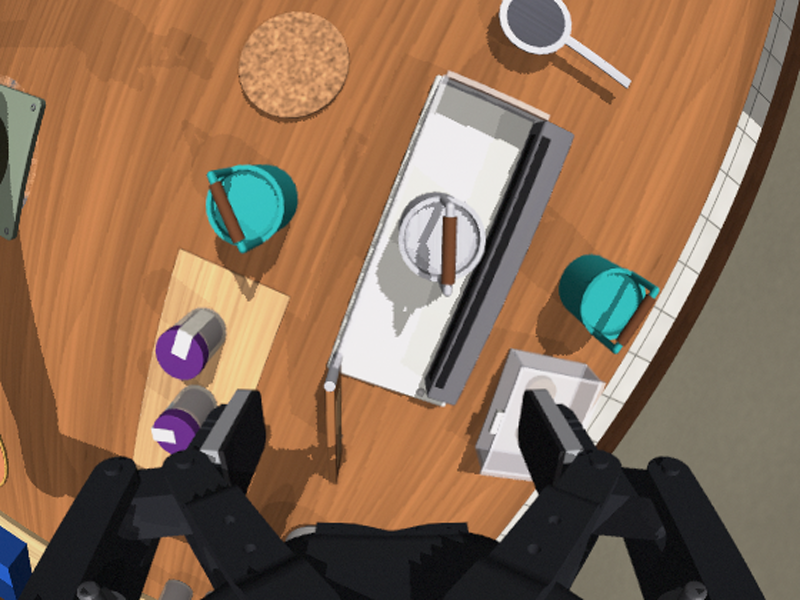

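The wrist view shows the bay from (440,75) to (445,400), the hinge post's top at (330,385), the gate lying from there to about (337,480), the pot's grip from (450,210) to (448,285), and the two jars at (180,350) and (180,430).

```bash
python3 - <<'E'
from h import *
import json
from scipy.optimize import least_squares
m=json.load(open("w1.json")); t=r.camera_model("top")
W=lambda u,v,z: px2w(m,(u*.7,v*.7),z,True)
a,b=W(440,74,.06),W(330,385,.09); print("corner",a,"hinge",b,np.linalg.norm((a-b)[:2]))
print("gate edge",W(338,478,.09),"grip",W(450,208,.146),W(447,287,.146))
B=lambda p,v: np.array([p[0]+np.cos(p[2])*v[0]-np.sin(p[2])*v[1],p[1]+np.sin(p[2])*v[0]+np.cos(p[2])*v[1],v[2]])
f=lambda p: np.r_[(B(p,(-.058,.165,.06))-a)[:2],(B(p,(-.055,-.172,.09))-b)[:2]]
p=least_squares(f,[.65,.12,.06]).x; print(p,f(p))
im=cv2.imread("pics/w1.png"); x0,y0,S=200,20,3
o=cv2.resize(im[y0:y0+320,x0:x0+220],None,fx=1.85,fy=1.85,interpolation=cv2.INTER_CUBIC)
i2=cv2.imread("pics/top0.png"); o2=cv2.resize(i2[150:260,190:390],None,fx=2.95,fy=2.95,interpolation=cv2.INTER_CUBIC)[:, :390]
def poly(pts,col):
    d=[]
    for k in range(len(pts)-1):
        for s in np.linspace(0,1,12): d.append(np.array(pts[k])*(1-s)+np.array(pts[k+1])*s)
    cv2.polylines(o,[np.array([((w2px(m,B(p,v),True)-[x0,y0])*1.85).round().astype(int) for v in d])],False,col,1)
    cv2.polylines(o2,[np.array([((w2px(t,B(p,v))-[190,150])*2.95).round().astype(int) for v in d])],False,col,1)
poly([(.052,-.165,.06),(.052,.159,.06),(.052,.159,.015),(.052,-.165,.015),(.052,-.165,.06)],(0,0,255))
poly([(-.058,-.167,.06),(-.058,.165,.06),(.052,.165,.06),(.052,.159,.06),(-.052,.159,.06),(-.052,-.167,.06)],(0,200,0))
poly([(-.055,-.172,.015),(-.055,-.172,.09)],(0,255,255))
out=np.zeros((600,800,3),np.uint8); out[:592,:407]=o; out[:o2.shape[0],410:]=o2; cv2.imwrite("pics/ov2.png",out)
E
```

```text
corner [0.57236341 0.28179882 0.06      ] hinge [ 0.60075198 -0.0462127   0.09      ] 0.32923770980735645
gate edge [ 0.65358605 -0.15825575  0.09      ] grip [0.62387209 0.16908954 0.146     ] [0.65049066 0.10918471 0.146     ]
[0.64261767 0.12565303 0.07743049] [-0.00033523  0.00387334  0.00033523 -0.00387334]
```

View pics/ov2.png

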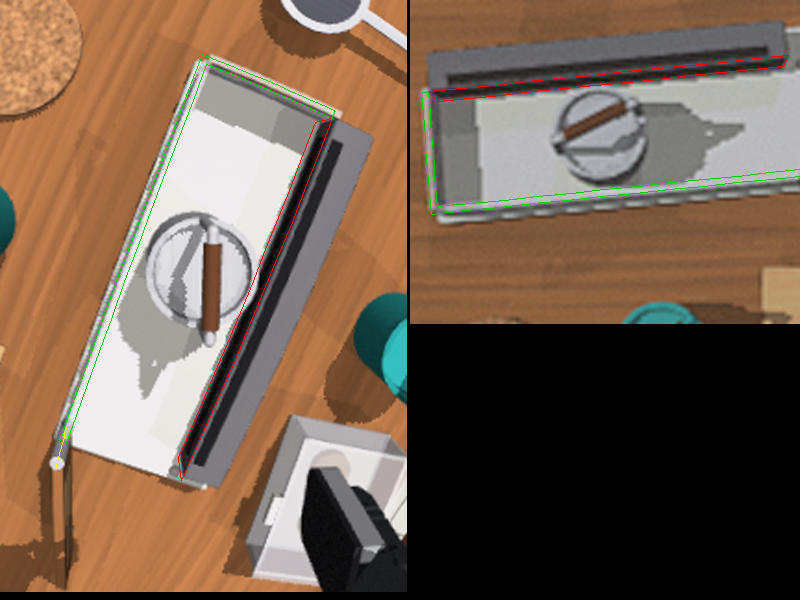

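The fit is good, with the lower dark band as the scanner face. I take the bay as roughly (0.6428, 0.1249) with yaw 0.064. Next I move the pot.

```bash
cat >> h.py <<'E'
BAY=np.array([.6428,.1249,.064])
def bay(x,y): 
    c,s=np.cos(BAY[2]),np.sin(BAY[2]); return np.array([BAY[0]+c*x-s*y,BAY[1]+s*x+c*y])
def wshot(n):
    m=r.camera_model("wrist"); im=r.snapshot("wrist"); cv2.imwrite(n,im[:,:,::-1]); return m,im
E
python3 - <<'E'
from h import *
q=down(np.radians(24.4)); p=np.array([.6365,.137])
r.reach([*p,.22],q); print(r.move_l([*p,.138],speed=.12,force_limit=15))
r.close_gripper(); print("w",r.read_gripper_width(),r.read_finger_force(),r.read_eef_pos())
r.move_l([*p,.26],speed=.12); print(r.read_force(),r.read_gripper_width())
r.move_l([.418,.24,.26],speed=.15); print(r.move_l([.418,.24,.15],speed=.12)); print(r.move_l([.418,.24,.128],speed=.03,force_limit=4))
print(r.read_eef_pos(),r.read_time())
m,im=wshot("pics/w2.png")
s=r.snapshot("side"); cv2.imwrite("pics/s2.png",cv2.resize(s[180:330,290:470,::-1],None,fx=4,fy=4,interpolation=cv2.INTER_CUBIC))
E
```

```text
False
w -0.00016742938468124207 0.0 [0.63646744 0.13701073 0.13793525]
[-0.28678282 -0.30265376 -0.98345557] 5.5224270749125266e-05
False
False
[0.41811969 0.24005025 0.12809143] 10.575
```

View pics/s2.png

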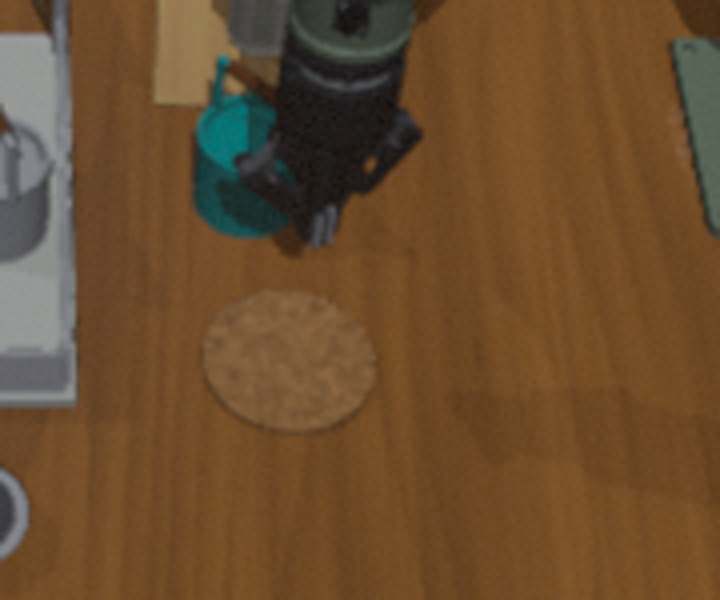

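The gripper closed on nothing: the pot is still in the bay, and the gripper is not over the trivet. I'll check my projection.

```bash
python3 - <<'E'
from h import *
s=r.camera_model("side");t=r.camera_model("top")
for n,X in dict(triv=(.418,.24,.008),tcp=(.418,.24,.128),grip=(.6365,.137,.146)).items(): print(n,w2px(s,X),w2px(t,X))
def tri(us,ut):
    A=[]
    for m,u in((s,us),(t,ut)):
        R,tt=np.array(m["R"]),np.array(m["t"]); a=((u[0]-m["cx"])/m["fx"],(u[1]-m["cy"])/m["fy"])
        for k in(0,1): A.append(np.r_[R[k]-a[k]*R[2],tt[k]-a[k]*tt[2]])
    A=np.array(A); return np.linalg.lstsq(A[:,:3],-A[:,3],rcond=None)[0]
print(tri((361.5,270),(218,281)))
m=r.camera_model("wrist"); R=np.array(m["R"]); print(-R.T@m["t"], r.read_eef_pos(), R)
im=r.snapshot("top"); cv2.imwrite("pics/t3.png",cv2.resize(im[130:320,170:420,::-1],None,fx=3.2,fy=3.15))
E
```

```text
triv [363.05472659 268.40439817] [217.8863449  281.18032086]
tcp [367.46073326 241.71799513] [210.21152385 283.73298197]
grip [289.04338285 205.19747609] [251.46549229 190.8949604 ]
[0.41992855 0.24067839 0.00088076]
[0.38439013 0.31338443 0.28353611] [0.41814166 0.24007326 0.12819021] [[ 9.10614030e-01  4.13257806e-01 -2.73020316e-04]
 [ 3.93038457e-01 -8.65856177e-01  3.09538128e-01]
 [ 1.27682651e-01 -2.81977069e-01 -9.50886993e-01]]
```

View pics/t3.png

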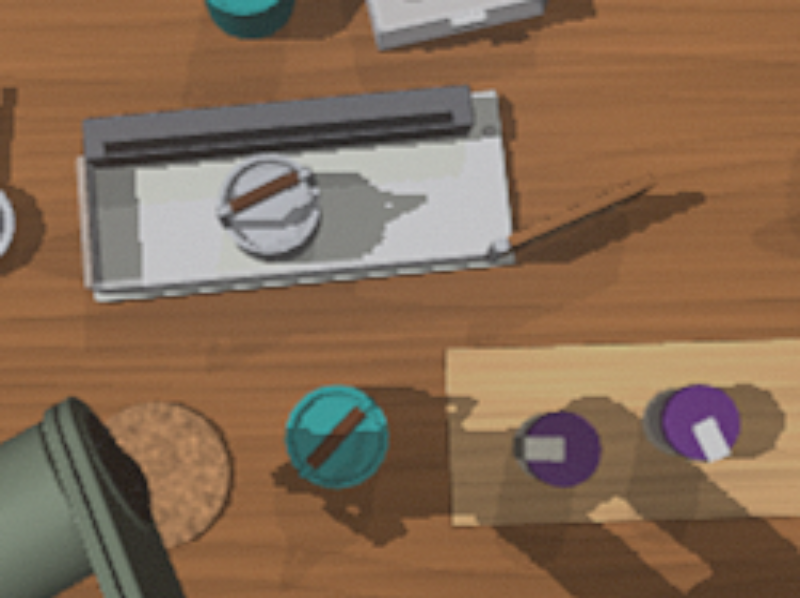

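```bash
python3 - <<'E'
from h import *
import json
s=r.camera_model("side");t=r.camera_model("top");w=json.load(open("w1.json"))
from scipy.optimize import least_squares
def seg(f,x,y,ww,hh):
    h=cv2.cvtColor(cv2.imread(f)[y:y+hh,x:x+ww],cv2.COLOR_BGR2HSV)
    k=cv2.inRange(h,(0,70,20),(22,255,255)); n,l,st,c=cv2.connectedComponentsWithStats(k)
    i=1+np.argmax(st[1:,4]); ys,xs=np.nonzero(l==i); print(f,st[i],c[i]+[x,y]); return c[i]+[x,y]
a=seg("pics/top0.png",238,180,32,25); c=seg("pics/w1.png",300,135,25,75); b=seg("pics/side0.png",278,196,24,26)
def f(X,use="tsw"):
    o=[]
    if "t" in use:o+=list(w2px(t,X)-a)
    if "s" in use:o+=list(w2px(s,X)-b)
    if "w" in use:o+=list(w2px(w,X,True)-c)
    return np.array(o)
for u in("ts","tw","sw","tsw"):
    q=least_squares(f,[.63,.13,.14],args=(u,),x_scale=.01); print(u,q.x.round(4),q.fun.round(1))
E
```

```text
pics/top0.png [ 4  5 21 12 87] [251.97701149 190.50574713]
pics/w1.png [  9  17  11  47 428] [313.90420561 175.02102804]
pics/side0.png [ 6  4  8 13 45] [287.44444444 205.97777778]
ts [0.6395 0.136  0.1409] [ 0.  -0.5  0.6  0.1]
tw [0.6396 0.1364 0.1361] [-0.  -0.2 -0.1 -0. ]
sw [0.6389 0.1371 0.1418] [0.7 0.2 0.3 0.2]
tsw [0.639  0.1368 0.141 ] [-0.3 -0.3  0.7  0.3  0.1  0.3]
```

```bash
python3 - <<'E'
from h import *
q=down(np.radians(24.4)); p=np.array([.639,.1368])
r.move_l([.418,.24,.26],speed=.25); r.open(); print("open",r.read_gripper_width())
r.reach([*p,.22],q); print(r.move_l([*p,.138],speed=.12,force_limit=15))
print(r.read_eef_pos(),r.read_gripper_width(),r.read_force())
m,im1=wshot("pics/w4.png"); print("tcp px",w2px(m,[*p,.138],True))
si=r.snapshot("side"); 
r.close_gripper(); print("w",r.read_gripper_width(),r.read_finger_force()); r.dwell(.4); print(r.read_gripper_width(),r.read_finger_force(),r.read_force())
m,im2=wshot("pics/w5.png")
o=np.zeros((600,800,3),np.uint8)
o[:300,:400]=cv2.resize(im1,(400,300));o[:300,400:]=cv2.resize(im2,(400,300)); o[300:,:400]=cv2.resize(si[150:270,220:380],(400,300),interpolation=cv2.INTER_CUBIC)
si=r.snapshot("side"); o[300:,400:]=cv2.resize(si[150:270,220:380],(400,300),interpolation=cv2.INTER_CUBIC)
cv2.imwrite("pics/c1.png",o[:,:,::-1]); print(r.read_time())
E
```

```text
open 0.08518987134284532
False
[0.63943937 0.13721239 0.13906364] 0.08553644626179523 [-1.29833729 -0.6629476   1.02115619]
tcp px [273.72087744 267.14584737]
w 0.00013092549120171483 0.0
1.492429405655865e-06 0.0 [-1.82306031  0.13379928  0.19904303]
15.3583
```

View pics/c1.png

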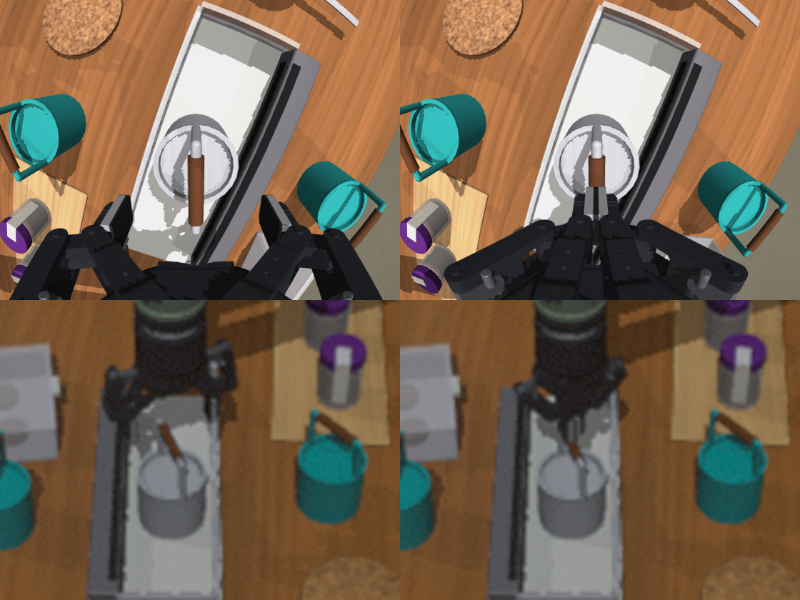

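```bash
python3 - <<'E'
from h import *
import json
from scipy.optimize import least_squares
m=r.camera_model("wrist"); e=np.array(r.read_eef_pos()); print(e)
for dz in(0,-.017,.017): print(dz,w2px(m,e+[0,0,dz],True))
w=json.load(open("w1.json"));s=r.camera_model("side");t=r.camera_model("top")
def seg(f,x,y,ww,hh):
    h=cv2.cvtColor(cv2.imread(f)[y:y+hh,x:x+ww],cv2.COLOR_BGR2HSV)
    k=cv2.inRange(h,(0,90,20),(22,255,255)); n,l,st,c=cv2.connectedComponentsWithStats(k)
    i=1+np.argmax(st[1:,4]); ys,xs=np.nonzero(l==i); P=np.c_[xs,ys]; d=np.linalg.svd(P-P.mean(0),full_matrices=False)[2][0]; d*=np.sign(d[1])
    pr=(P-P.mean(0))@d; lo,hi=P.mean(0)+d*pr.min()+[x,y],P.mean(0)+d*pr.max()+[x,y]; print(f,st[i],lo,hi); return lo,hi
A=seg("pics/w1.png",300,135,25,75); Bb=seg("pics/w4.png",255,200,40,125)
for k in(0,1):
    f=lambda X: np.r_[w2px(w,X,True)-A[k],w2px(m,X,True)-Bb[k]]
    q=least_squares(f,[.63,.13,.14],x_scale=.01); print(q.x,q.fun.round(1), "top",w2px(t,q.x),"side",w2px(s,q.x))
# tips in closed image
g=cv2.imread("pics/w5.png"); cv2.imwrite("pics/w5c.png",cv2.resize(np.hstack([cv2.imread("pics/w4.png")[180:340,140:400],g[180:340,140:400]]),(800,246*1),interpolation=cv2.INTER_CUBIC))
E
```

```text
[0.63901171 0.13679182 0.13803788]
0 [274.78491541 267.79672085]
-0.017 [274.72915932 254.39302054]
0.017 [274.85009773 283.72491068]
pics/w1.png [  9  17  11  47 423] [314.35185393 151.89981895] [313.35623752 198.09388957]
pics/w4.png [   8   17   23  100 2010] [274.17404469 216.95837325] [273.75441452 316.01166882]
[0.62753552 0.16157594 0.13402142] [-0.6 -0.3  0.2  0.1] top [241.77748928 195.62874269] side [291.60980302 214.6649862 ]
[0.64950225 0.11238485 0.14546507] [-0.1 -0.   0.   0. ] top [261.57952299 185.37667099] side [285.14208097 198.83388265]
```

View pics/w5c.png

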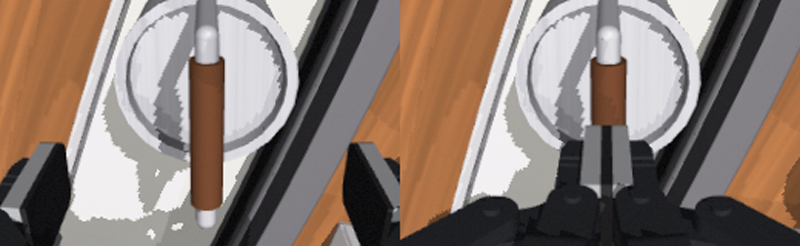

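The pads look closed just above the grip, so I'll probe downwards gently to find the contact height.

```bash
python3 - <<'E'
from h import *
p=[.639,.1368]
print(r.move_l([*p,.115],speed=.02,force_limit=4), r.read_eef_pos(), r.read_force(), r.read_gripper_width())
r.move_l([*p,.15],speed=.1)
E
```

```text
True [0.63913715 0.13684824 0.13267704] [-0.65690503  1.34375621  5.32832866] 0.00033096671778930003
```

```bash
python3 - <<'E'
from h import *
p=[.639,.1368]
r.move_l([*p,.2],speed=.2); r.open()
print(r.move_l([*p,.112],speed=.1,force_limit=10), r.read_eef_pos(), r.read_force())
r.close_gripper(); print("w",r.read_gripper_width(),r.read_finger_force(),r.read_eef_pos())
E
```

```text
False [0.63956706 0.13692141 0.11277684] [-0.1343976  -0.70331468  0.72493931]
w 0.009597816530988467 58.43786537647247 [0.6393267  0.13694985 0.11217726]
```

```bash
python3 - <<'E'
from h import *
p=[.639,.1368]
r.move_l([*p,.132],speed=.05); print(r.read_force(),r.read_gripper_width(),r.read_finger_force(),r.read_ft_torque())
m,im=wshot("pics/w6.png"); s=r.snapshot("side")
o=np.hstack([cv2.resize(im[180:340,140:400],(450,277)),cv2.resize(s[150:270,220:380],(350,277))]); cv2.imwrite("pics/c2.png",o[:,:,::-1])
E
```

```text
[-0.31709877 -0.18894505 -3.63292623] 0.009389171383903352 58.40768337249756 [-0.00114307  0.05441423  0.0033247 ]
```

View pics/c2.png

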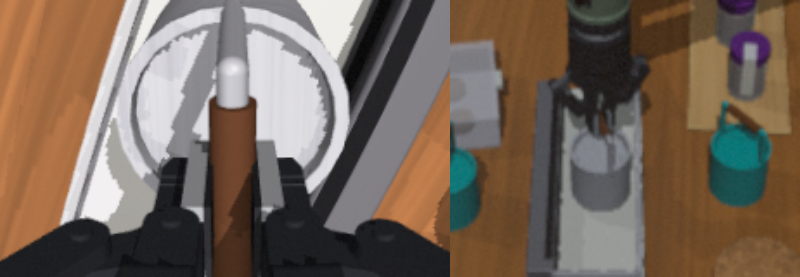

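The pot is held (3.6 N, upright). I place it on the trivet, then measure the jars from above.

```bash
cat >> h.py <<'E'
def lids(m,im,z,fish,near,rad=.06):
    """fit purple lid + white strip: centre (world) and strip yaw, nearest to `near`"""
    h=hsv(im); pm=cv2.inRange(h,(125,70,30),(160,255,255)); out=[]
    n,l,s,c=cv2.connectedComponentsWithStats(pm)
    for i in range(1,n):
        if s[i,4]<100: continue
        k=(l==i).astype(np.uint8); hull=cv2.convexHull(cv2.findContours(k,cv2.RETR_EXTERNAL,cv2.CHAIN_APPROX_NONE)[0][0])
        W=np.array([px2w(m,u,z,fish)[:2] for u in hull[:,0,:]]).astype(np.float32)
        (cx,cy),ra=cv2.minEnclosingCircle(W)
        if np.hypot(cx-near[0],cy-near[1])>rad: continue
        # strip: bright unsaturated pixels inside circle
        ys,xs=np.nonzero(cv2.dilate(cv2.fillConvexPoly(np.zeros_like(k),hull,1),np.ones((5,5))) & (h[:,:,1]<60) & (h[:,:,2]>110))
        P=np.array([px2w(m,u,z,fish)[:2] for u in zip(xs,ys)]) if len(xs) else np.zeros((0,2))
        d=P-[cx,cy]; P=P[np.hypot(*d.T)<.031]; v=P.mean(0)-[cx,cy] if len(P) else (0,0)
        out.append((cx,cy,np.arctan2(v[1],v[0]),float(np.hypot(*v)),ra,len(P)))
    return sorted(out,key=lambda o:np.hypot(o[0]-near[0],o[1]-near[1]))
E
python3 - <<'E'
from h import *
p=[.639,.1368]
r.move_l([*p,.235],speed=.15); r.move_l([.418,.24,.235],speed=.15); r.move_l([.418,.24,.115],speed=.12)
print(r.move_l([.418,.24,.100],speed=.02,force_limit=3), r.read_eef_pos(), r.read_force())
r.open(); print(r.read_gripper_width()); r.move_l([.418,.24,.24],speed=.2)
im=r.snapshot("top"); t=r.camera_model("top")
for g in((.436,-.094),(.457,-.197)): print("top",lids(t,im,.091,False,g))
cv2.imwrite("pics/t7.png",im[:,:,::-1])
r.reach([.46,-.10,.30],down(np.pi/2)); m,im=wshot("pics/w7.png")
for g in((.436,-.094),(.457,-.197)): print("wrist",lids(m,im,.091,True,g))
c=m; print(-np.array(m["R"]).T@m["t"],r.read_qpos(),r.read_time())
E
```

```text
True [0.41826444 0.24018911 0.10509443] [-0.18214222  0.19545663  4.33749221]
0.08519768034427033
top [(0.4358293414115906, -0.0887938067317009, np.float64(1.5550312806564608), 0.013858814977191198, 0.029344895854592323, 87)]
top [(0.45381107926368713, -0.19793082773685455, np.float64(-2.6253990107957867), 0.014372849839176529, 0.03013930656015873, 106)]
wrist [(0.4352762699127197, -0.08789493888616562, np.float64(1.5174088265284427), 0.01456336118458701, 0.029639460146427155, 446)]
wrist [(0.45309439301490784, -0.19534176588058472, np.float64(-2.6323913840778266), 0.014824984572069707, 0.030987326055765152, 407)]
[ 0.37968391 -0.09877844  0.45498766] [-2.37590957e-01  1.09131800e-01  1.63637978e+00  2.11592044e-04
  1.39671904e+00 -1.80892574e+00] 27.35
```

```bash
python3 - <<'E'
from h import *
A=np.array([.4355,-.0883]); q=down(1.53)
r.close_gripper(); r.reach([*A,.16],q)
print(r.move_l([*A,.06],speed=.04,force_limit=3)); zc=r.read_eef_pos()[2]; print("zc",zc)
r.move_l([*A,.16],speed=.2); r.open(); 
print(r.move_l([*A,zc-.034],speed=.1,force_limit=8)); r.close_gripper(); print(r.read_gripper_width(),r.read_finger_force(),r.read_eef_pos())
zg=zc-.034; r.move_l([*A,zg+.12],speed=.12); print(r.read_force(),r.read_qpos()[5],r.read_gripper_width())
qp=down(BAY[2]); s=bay(0,.095); print(s,r.ik([*s,zg+.13],qp),r.read_time()); open("zg","w").write(f"{zg} {zc}")
E
```

```text
True
zc 0.07774155558353449
False
0.05856365090391476 63.705328702926636 [ 0.43591497 -0.08842266  0.044577  ]
[-3.30306194e-03  8.52572994e-01 -4.00214792e+00] -1.7559141513430425 0.05844182045697602
[0.63672415 0.21970551] [ 3.15189425e-01  5.02414330e-01  1.38459603e+00 -4.44089210e-16
  1.25458229e+00  2.51189425e-01] 34.7417
```

```bash
cat >> h.py <<'E'
def place(s,z,q,hi):
    r.reach([*s,hi],q); r.move_l([*s,z+.02],speed=.15); f=r.move_l([*s,z-.006],speed=.025,force_limit=3); print("placed",f,r.read_eef_pos()); r.open(); r.move_l([*s,hi],speed=.2)
E
python3 - <<'E'
from h import *
zg,zc=map(float,open("zg").read().split())
s=bay(0,.095); place(s,zg+.009,down(BAY[2]),zg+.13)
# recheck jar B
r.reach([.50,-.19,.28],down(-1.05)); m,im=wshot("pics/w8.png"); print("B wrist",lids(m,im,.091,True,(.455,-.196),.1))
t=r.camera_model("top"); 
print(r.read_qpos(),r.read_time(),r.read_gripper_width()); 
E
```

```text
placed True [0.6365127  0.21964008 0.05365489]
B wrist [(0.457054078578949, -0.19648876786231995, np.float64(-2.77749850888135), 0.01582262543099294, 0.03091559186577797, 385)]
[-3.83151744e-01  2.23470621e-01  1.54416468e+00  3.30587311e-04
  1.37469564e+00  6.65294528e-01] 40.9 0.08536643782163021
```

```bash
cat >> h.py <<'E'
def strip(m,im,z,fish,c):
    """strip yaw on lid at known centre: best 18x30 mm template match over yaw"""
    g=np.linspace(-.027,.027,55); X,Y=np.meshgrid(g,g); ok=np.hypot(X,Y)<.027
    uv=np.array([w2px(m,[c[0]+x,c[1]+y,z],fish) for x,y in zip(X[ok],Y[ok])]).astype(np.float32)
    S=cv2.remap(im,uv[:,0][None],uv[:,1][None],cv2.INTER_LINEAR)
    h=cv2.cvtColor(S,cv2.COLOR_RGB2HSV)[0]; w=(h[:,1]<90).astype(float)
    x,y=X[ok],Y[ok]; best=max(((np.where((a:=x*np.cos(t)+y*np.sin(t))>d,np.where(np.abs(-x*np.sin(t)+y*np.cos(t)-e)<.009,1,-1),-1)*(2*w-1)).mean(),t,d,e) for t in np.arange(-np.pi,np.pi,.02) for d in(-.002,0,.002) for e in(-.003,-.0015,0,.0015,.003))
    return tuple(round(float(b),4) for b in best)
E
python3 - <<'E'
from h import *
im=cv2.imread("pics/t7.png")[:,:,::-1].copy(); t=r.camera_model("top")
for c in((.4355,-.0883),(.4538,-.198)): print("top",strip(t,im,.091,False,c))
m,im=wshot("pics/w9.png"); L=lids(m,im,.091,True,(.455,-.196),.1)[0]; print(L[:2],strip(m,im,.091,True,L))
L=lids(m,im,.1,True,bay(0,.095),.08); print(L)
if L: print(L[0][:2],bay(0,.095),strip(m,im,.1,True,L[0]))
im=r.snapshot("top"); L=lids(t,im,.1,False,bay(0,.095),.08); print("topA",L and (L[0][:2],strip(t,im,.1,False,L[0])))
L=lids(t,im,.091,False,(.455,-.196),.08); print("topB",L and (L[0][:2],strip(t,im,.091,False,L[0])))
E
```

```text
top (0.8433, 1.5584, -0.002, -0.0015)
top (0.9116, -2.6816, -0.002, 0.0)
(0.45709991455078125, -0.19641585648059845) (0.9685, -2.7616, 0.002, 0.0)
[]
topA ((0.6385791897773743, 0.17095397412776947), (0.9247, 0.0584, 0.0, 0.0))
topB ((0.4540952742099762, -0.1953289955854416), (0.4039, -2.6616, 0.0, 0.0015))
```

Jar A now stands at about bay y = +46 mm, still square, so it was probably the announced knock. I'll place jar B at y = −75 mm to leave room, then check both.

```bash
cat >> h.py <<'E'
def pick(c,z,q,hi):
    r.reach([*c,hi],q); print(r.move_l([*c,z],speed=.12,force_limit=8)); r.close_gripper(); print("grip",r.read_gripper_width(),r.read_finger_force()); r.move_l([*c,hi],speed=.12); print(r.read_force(),r.read_gripper_width())
def check(z,near,rad=.08):
    t=r.camera_model("top"); im=r.snapshot("top"); L=lids(t,im,z,False,near,rad)
    return [(np.round(l[:2],4),strip(t,im,z,False,l)) for l in L]
E
python3 - <<'E'
from h import *
zg,zc=map(float,open("zg").read().split()); hi=zg+.13
pick([.456,-.196],zg,down(-1.169),hi)
place(bay(0,-.075),zg+.009,down(np.pi/2+BAY[2]),hi)
m,im=wshot("pics/w10.png")
for L in lids(m,im,.1,True,bay(0,0),.2): print("w",np.round(L[:2],4),strip(m,im,.1,True,L))
r.reach([.40,-.2,.25],down(0.)); print(check(.1,bay(0,0),.2)); print(bay(0,-.075),r.read_time())
m,im=wshot("pics/w11.png")
for L in lids(m,im,.1,True,bay(0,0),.2): print("w",np.round(L[:2],4),strip(m,im,.1,True,L))
E
```

```text
False
grip 0.05900110560399942 63.7790322303772
[ 0.0497621  -0.17449833 -2.54727845] 0.058491829844275936
placed True [0.64747258 0.05009521 0.05378178]
w [0.6386 0.1694] (0.9694, 0.1184, 0.002, 0.003)
w [0.6461 0.0512] (0.9702, 0.0584, 0.0, 0.0)
[(array([0.6386, 0.1712]), (0.9282, 0.0584, 0.0, 0.0)), (array([0.6458, 0.0498]), (0.9291, 0.0584, 0.0, 0.0))]
[0.64759672 0.05005355] 50.525
w [0.6444 0.0305] (-0.0363, 1.5984, 0.0, 0.003)
```

Both jars stand square to the scanner bar. Next I push the gate shut.

```bash
cat > gate.py <<'E'
from h import *
H=bay(-.055,-.172)
def gp(th,off,rr=.11):
    a=BAY[2]-th; d=np.array([np.cos(a),np.sin(a)]); n=np.array([np.sin(a),-np.cos(a)]); return H+rr*d+n*off, down(a)
E
python3 - <<'E'
from gate import *
Z=.050; r.close_gripper(); p,q=gp(1.25,.07); r.reach([*p,.17],q); r.move_l([*p,Z],speed=.15)
hit=False
for th in np.arange(1.25,.25,-.14):
    p,q=gp(th,.022); h=r.move_l([*p,Z],ori=q,speed=.1,force_limit=25); f=np.array(r.read_force()); print(round(th,2),h,f.round(1))
    if h: break
else:
    for th in(.2,.12,.06,0):
        p,q=gp(th,.020); h=r.move_l([*p,Z],ori=q,speed=.06,force_limit=25); print(th,h,np.round(r.read_force(),1),np.round(r.read_eef_pos()-np.r_[p,Z],4))
print(r.read_time())
m,im=wshot("pics/w12.png")
E
```

```text
1.25 False [-0.6  0.6  0.8]
1.11 False [ 0.7  0.1 -0.5]
0.97 False [-0.1 -0.1  0.1]
0.83 False [-1.1 -0.9  0.6]
0.69 False [-0.4 -0.6  0.5]
0.55 False [ 0.9  0.4 -0.6]
0.41 False [ 0.  -0.3 -0.2]
0.27 False [-0.6  0.3  0.2]
0.2 False [-0.1  0.6  0.1] [-0.0004 -0.0005 -0.    ]
0.12 False [-0.1  0.4 -0. ] [-0.0002 -0.0004 -0.    ]
0.06 False [ 0.1 -0.1  1.1] [-0.0001 -0.0002  0.    ]
0 False [0.3 0.1 0.4] [-0.0001 -0.     -0.    ]
57.4417
```

```bash
python3 - <<'E'
from gate import *
s=r.snapshot("side"); t=r.snapshot("top"); w=cv2.imread("pics/w12.png")[:,:,::-1]
o=np.zeros((600,800,3),np.uint8); o[:300,:400]=cv2.resize(w,(400,300)); o[:300,400:]=cv2.resize(s[130:250,220:380],(400,300),interpolation=cv2.INTER_CUBIC)
o[300:,:]=cv2.resize(t[145:235,190:430],(800,300),interpolation=cv2.INTER_CUBIC); cv2.imwrite("pics/c3.png",o[:,:,::-1])
E
```

```text
(no output)
```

View pics/c3.png

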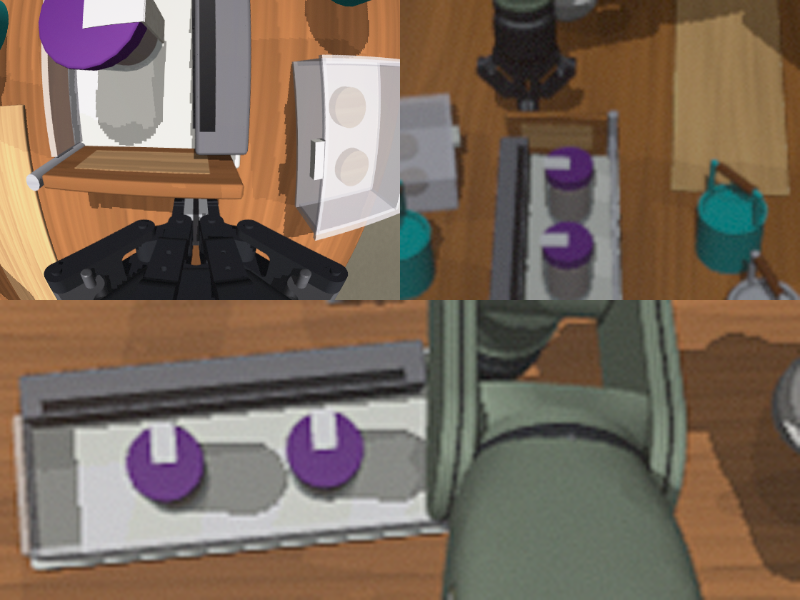

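The gate has followed the push and looks shut or nearly so, with the tips still on its face. I push on against the catch with a force limit.

```bash
python3 - <<'E'
from gate import *
Z=.050; n=gp(0,0)[0]-gp(0,.01)[0]; n/=np.linalg.norm(n)
p,q=gp(0,-.004); h=r.move_l([*p,Z],ori=q,speed=.03,force_limit=18); e=r.read_eef_pos()[:2]; print(h,np.round(r.read_force(),1),"outer offset",-(e-H-0)@n)
r.dwell(.3); print(np.round(r.read_force(),1))
p,q=gp(0,.07); r.move_l([*p,Z],speed=.15); r.move_l([*p,.2],speed=.2)
m,im=wshot("pics/w13.png")
r.reach([.40,-.2,.25],down(0.)); t=r.snapshot("top"); s=r.snapshot("side"); print(check(.1,bay(0,0),.2),r.read_time())
o=np.zeros((600,800,3),np.uint8); o[:300,:400]=cv2.resize(im,(400,300)); o[:300,400:]=cv2.resize(s[150:210,250:330],(400,300),interpolation=cv2.INTER_CUBIC)
o[300:,:]=cv2.resize(t[150:225,190:390],(800,300),interpolation=cv2.INTER_CUBIC)
# overlay: predicted shut gate top edges in wrist view
for off in(.005,-.005):
    cv2.line(o,*[tuple(int(round(k)) for k in w2px(m,[*gp(0,off,rr)[0],.09],True)/1.4) for rr in(.007,.135)],(255,0,0),1)
cv2.imwrite("pics/c4.png",o[:,:,::-1])
E
```

```text
True [ 0.2 -2.3  2.1] outer offset 0.013674536958976437
[ 0.9 -3.1  2. ]
[(array([0.6387, 0.1707]), (0.9265, 0.0584, 0.0, 0.0)), (array([0.6457, 0.0499]), (0.9274, -0.0416, 0.0, 0.0015))] 61.2583
```

View pics/c4.png

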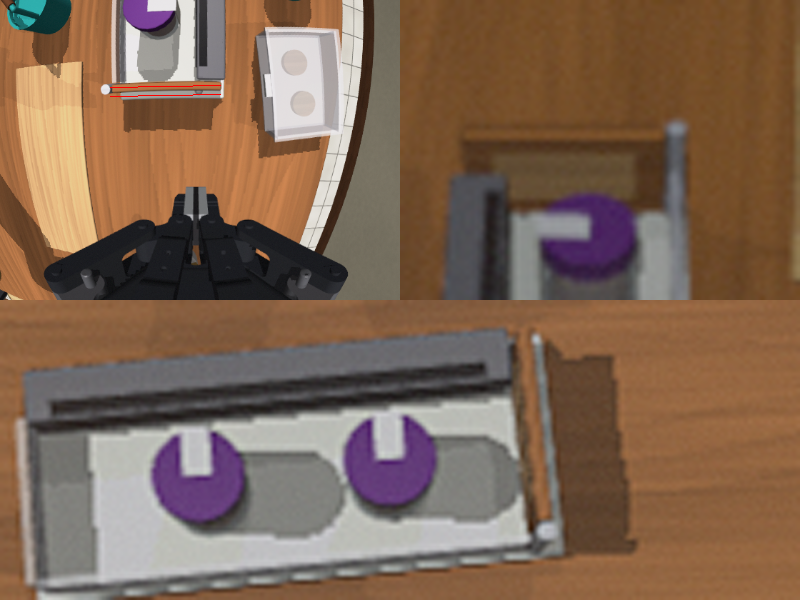

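The gate is shut and parallel with the end, stopped on the catch, and both jars are still square. Now the jars go back on the tray.

```bash
python3 - <<'E'
from h import *
zg,zc=map(float,open("zg").read().split()); hi=zg+.14; q=down(BAY[2]); r.open()
for c,d in(((.6386,.1705),(.437,-.09)),((.6463,.050),(.455,-.197))):
    L=check(.1,c,.05); print(L)
    pick(c,zg+.009,q,hi); place(d,zg,q,hi)
r.reach([.35,.35,.30],q)
print("tray",check(.091,(.445,-.14),.12),"bay",check(.1,bay(0,0),.2),r.read_time())
t=r.snapshot("top")
s=r.snapshot("side"); 
for n in("gate_edge","pot","jar0"):
  for c in("top","side"): print(n,c,[(round(d["p"],2),np.round(d["xy"]).tolist()) for d in r.recognise(c,n)][:5])
# gate: teak in the shut-gate strip, pot: grip position vs expected on trivet
m=r.camera_model("top"); H=bay(-.055,-.172)
for x in(-.03,0,.03,.06): 
    u=w2px(m,[*bay(x,-.172),.09]); print("gate px",u.round(),[t[int(u[1]),int(u[0])+k].tolist() for k in(-5,0,5)])
h=hsv(t); u=w2px(m,[.418,.24,.133]); print("grip exp",u)
k=cv2.inRange(h[265:300,190:235],(0,0,90),(180,60,255)); M=cv2.moments(k,True); print("steel centroid",190+M["m10"]/M["m00"],265+M["m01"]/M["m00"], "rim exp",w2px(m,[.418,.24,.083]))
E
```

```text
[(array([0.6383, 0.1717]), (0.9282, 0.0584, 0.0, 0.0))]
False
grip 0.05879413336783474 65.1876175403595
[-0.69920267 -0.20869708 -3.56118208] 0.05837294896544072
placed True [ 0.43685364 -0.08999496  0.04506516]
[(array([0.6458, 0.0498]), (0.9282, 0.0584, 0.0, 0.0))]
False
grip 0.05853948918383722 64.88951325416565
[ 0.29370588  0.13961181 -3.1851668 ] 0.05848231671368752
placed True [ 0.4548658  -0.1969378   0.04495757]
tray [(array([ 0.4342, -0.0882]), (0.9098, 0.1984, -0.002, -0.003)), (array([ 0.4526, -0.1957]), (0.9195, 0.1384, -0.002, -0.003))] bay [] 80.925
gate_edge top [(0.6, [326.0, 181.0])]
gate_edge side [(0.61, [283.0, 184.0])]
pot top [(0.71, [275.0, 268.0]), (0.68, [248.0, 120.0]), (0.67, [216.0, 282.0]), (0.51, [325.0, 184.0])]
pot side [(0.84, [217.0, 229.0]), (0.82, [364.0, 258.0]), (0.66, [277.0, 306.0]), (0.64, [352.0, 218.0])]
jar0 top [(0.88, [344.0, 274.0]), (0.61, [385.0, 265.0])]
jar0 side [(0.91, [350.0, 156.0]), (0.85, [357.0, 179.0]), (0.18, [363.0, 260.0]), (0.17, [285.0, 184.0])]
gate px [326. 198.] [[156, 156, 151], [150, 103, 66], [100, 69, 49]]
gate px [325. 186.] [[135, 128, 117], [150, 103, 68], [94, 64, 45]]
gate px [323. 175.] [[110, 92, 77], [153, 103, 66], [100, 70, 50]]
gate px [322. 163.] [[68, 67, 70], [146, 97, 62], [92, 66, 47]]
grip exp [209.84970237 283.85332454]
steel centroid 214.21604139715396 283.16688227684347 rim exp [213.30524309 282.70400465]
```

```bash
python3 -c "
from bench import r
print(r.job_done())"
```

```text
the job is handed in; nothing more can be done
None
```

The job is handed in at about 81 s of 210 s: the pot is on the trivet, both jars (only two were there) stood square to the scanner bar when the gate was shut and are back upright on the tray, and the gate is still shut. I left the bowl, spoon and strainer alone, but did not re-check them, and no verdict came back.

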